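Refit the hinge pin of a tube carrier's lid

TASK

The tube carrier's lid has been laid back on after disinfecting, but it sits too far forward and its hinge pin is out. Slide the lid back on its rim until it stops gently against the hinge block, so that the knuckles are in line, then take the hinge pin from its rest and push it through all the knuckles, from the side nearer the rest, until its shoulder sits fully home against the first knuckle, and let go. Feel your way (the pin already drags on its sprung grip before it is home), never force the lid or the pin, and leave everything else on the bench where it is.

Things in the scene. Friction and masses are not known exactly. Their poses are not given: they have to be found in the camera images.
- carrier: Fixed white box, 180 (x) x 120 (y) x 105 mm tall, under the lid. Origin on the bench under its centre, z up, x towards the hinge side, y along the hinge. Its feet stand on the bench.
- plate (a point): Nominal middle of the hinge line: 110 mm along the carrier's x, 115 mm up, axes as the carrier's. The steel hinge block on a ledge behind the +x wall has two fixed knuckles, tubes along y, 18 mm outside, 11 mm bore, at y -60 to -25 and +25 to +60 mm. Its feet are clamped in slots, so the true bore axis lies up to 5 mm off this point along x, either way: find it by feel or sight.
- pad (a point): Sprung friction pad that grips the pin, in the underside of the +y fixed knuckle, nominal place: 48 mm along y, 3 mm below the bore axis. It rubs on the pin's end over its last 20 mm or so of travel, a drag that climbs to some 8 to 15 N and holds the pin in: the push must rise well above that drag only when the shoulder seats.
- lid: Loose grey lid, 0.35-0.7 kg, on the carrier's rim, axes as the carrier's. Plate 205 x 131 x 8 mm (x -104 to +101), origin at its underside. Side lips guide it, 1.5 mm play each side; it slides with 2-6 N of drag. Starts 18-35 mm too far to -x. Pushed back to +x its rear edge stops against the fixed knuckles; then its own knuckle is in line with them and its origin at x 0 (+-5 mm) of the carrier.
- lid_bar (a point): Centre of the lid's aluminium grab bar: 80 mm long (y), 16 mm wide (x), 12 mm thick, on two 16 mm high posts at y +-35 mm. It lies over the lid's origin, 27 mm above the plate's underside; bar top 33 mm, plate top 8 mm above it.
- lid_knuckle (a point): Bore centre of the lid's knuckle, a tube along y, 44 mm long, 18 mm outside, 11 mm bore, at the lid's rear edge: 110 mm from the lid's origin along x, 10 mm above the plate's underside. Axes as the lid's.
- pin: Hinge pin, 0.09 kg, level in two notches of a fixed black rest (41 mm tall). Origin at the centre of its black square handle (12 x 12 mm, 56 mm long, overhanging freely), 36 mm over the bench; +y to the tip. Round shoulder 16 mm across, its face 33 mm ahead of the origin; the rest begins 45 mm ahead of it. Home: shoulder on the fixed knuckle's end at the carrier's y -60 mm, pin +y along carrier +y.
- pin_tip (a point): The pin's tip, on its axis 164 mm ahead of the handle's centre. The round shaft is 9 mm, 131 mm long from the shoulder, and tapers over its last 14 mm to 3 mm.
- pin_mid (a point): Point on the pin's axis 93 mm ahead of the handle's centre: in the middle of the lid's knuckle when the pin is home.
- pot_near: Bystander: specimen pot with screw cap, 53 mm across, 64 mm tall; origin under its centre, on the bench. Leave alone.
- pot_far: Bystander: a second such specimen pot; origin under its centre, on the bench. Leave alone.
- tube_rack: Bystander: white rack of capped tubes, 90 x 180 mm, 92 mm tall; origin under its centre, on the bench. Leave alone.
- marker: Bystander: marker pen lying flat, 130 mm long, 15 mm thick; origin under its centre, on the bench. Leave alone.
- screwdriver: Bystander: screwdriver lying flat, 35 mm thick at most; origin under its centre, on the bench. Leave alone.
- spray: Bystander: white bottle, 68 mm across, 190 mm tall; origin under its centre, on the bench. Leave alone.

How it is judged:
By the outcome, as a careful person would: the job done as asked, in the order asked, and still so for the second after the job is handed in, with the robot touching nothing.
It also fails if it takes over 72 s, if anything falls off the work surface, if the arm or the gripper's body presses on something with over 40 N, if the wrist force passes 120 N, or if a joint passes its speed limit or range.

ROBOT

A 6-joint arm with a two-finger parallel gripper is mounted at the origin on the work surface. World frame = base frame: x ahead of the robot, y to its left, z up, the work surface at z = 0. Lengths are in mm, angles in rad, forces in N, time in s.
With the tool pointing down it reaches from about 275 to 750 mm from the base axis. Payload 10.2 kg.
Tool frame: the origin (TCP) lies on the centre line of the jaws, within the pads' length; the fingertips stand 11 mm ahead of it and the grasp point (between the pads) lies 8 mm behind it; z points along the fingers, y is the direction in which the jaws open and shut (so a half turn about z gives the same grasp; the last joint's range is limited). The gripper opens to 88 mm and grips with 3 to 60 N. Pads are 18 mm wide; open, the fingers measure 123 mm over their backs; the gripper's body (75 mm by 187 mm) begins 45 mm behind the grasp point.
Start: joints at [1.059, 0.313, 1.498, -0, 1.331, -0.223], TCP at [149.534, 503.26, 249.72] pointing down, gripper open.
Joint ranges: [-2.94, 2.94], [-0.97, 2.17], [0.19, 2.56], [-1.23, 4.37], [0.02, 3.11], [-2.88, 2.88]. Speed limits (rad/s): [2.39, 2.39, 3.01, 3.14, 3.14, 3.14].

INTERFACE

Orientations are given as a unit quaternion [w, x, y, z].
In Python, from bench import bot gives the robot as it stands. Calls block until the motion is done:
- bot.move_to(position, orientation): joint-space move of the TCP to a pose.
- bot.movel(position, rot=None, rate=150): straight line of the TCP; rot=None keeps the orientation; rate is the mean speed in mm/s.
- bot.set_joints(angles): joint-space move.
- bot.command_gripper(opening, f_grip=None): opening from 0.0 (shut) to 1.0 (fully open); f_grip is the grip in N (None keeps the last); returns when the fingers have stopped.
- bot.pause(seconds).
- bot.solve_ik(position, orientation): joint angles nearest the present ones, or None.
- bot.read_state(): the state.
- bot.capture(name): name is "side" or "top" or "wrist"; returns (picture, depth): 400x640x3 uint8, red, green, blue; 400x640 float32, mm along the optical axis (not along the pixel's ray), 0 where there is no reading.
- bot.camera_params(name): a dict with "fx", "fy", "cx", "cy" (pixels), "k1" (the pictures are not rectified: a ray, as slopes to the right and down, at radius r is drawn at 1 + k1 r^2 times it, then the intrinsics apply), "R" (3x3) and "t" (3): a world point X has camera coordinates R X + t. Camera axes: x right, y down, z forward; pixel columns grow to the right and rows downward; lengths in mm; the calibration is good to about 2 mm. A picture is of the moment at which its call begins: read the wrist's pose just before it. camera_params takes no time and is no camera call; for the wrist camera it gives the pose at the moment of the call.
A pose or a line that the arm cannot do raises bot.Unreachable and nothing moves.
- bot.hand_in(): hands the job in, once; it reports no verdict.
Trained networks look in the newest picture that a camera, given by its name, has taken for a name from the list of things; names that differ only in an ending like _2 or _b are one class to them, and where a whole thing is asked for, a point or a joint stands for the part that bears it (a point fixed in the world has none). Each returns a list of dicts, best first, with "confidence" (0 to 1); they miss things now and then, are a little off and sometimes report something else, mostly with a low value. They report only what shows in the picture. A call takes as long as a camera call.
- bot.find_in(camera, query): "box" ([left, top, right, bottom] in pixels, round what is visible of it).
- bot.cut_out(camera, query): "mask" (400x640 bool, what is visible of it) and "box" ([left, top, right, bottom] in pixels, round what is visible of it).
- bot.mark_of(camera, query): "at" ([column, row] in pixels: a listed point, or the origin of a listed thing).
The state is a dict: "t": time; "qpos": joint angles; "joint_velocities": joint speeds; "joint_efforts": joint torques, N m; "tool_pos": TCP position; "eef_rot": TCP orientation; "wrist_force": force on the tool from outside, world axes, zero at the start; "torque": the same for the moment, N m; "finger_gap": opening from 0.0 (shut) to 1.0 (fully open).
Only numpy, scipy, OpenCV 4.12 (cv2) and the standard library are available. Lean on these libraries where they do the work, as an engineer would, in place of code of your own. Each camera call takes 0.05 s, during which the arm holds its last target.

## Working session

There is one attempt and no reset: what is moved stays moved. The work goes in short steps, each a Python script; the robot and the scene stay as the last script left them, time stands still between calls to the robot, and variables do not carry over. Pictures are saved under pics/ and viewed, and the job is handed in when it is done.

```bash
ls; mkdir -p pics; python3 - <<'E'
from bench import bot
import cv2, json
s=bot.read_state(); print(s)
for c in ["side","top","wrist"]:
    im,d=bot.capture(c); cv2.imwrite(f"pics/{c}0.png",im[:,:,::-1])
    p=bot.camera_params(c); print(c,p)
    for n in ["carrier","lid","pin","plate","lid_bar","lid_knuckle","pin_tip","pin_mid"]:
        r=bot.mark_of(c,n)[:2]; print(n,[(x["at"],round(x["confidence"],2)) for x in r])
print(bot.read_state()["t"])
E
```

```text
pics
{'t': 0.0, 'qpos': array([ 1.05860123e+00,  3.13447559e-01,  1.49841380e+00, -1.91432231e-05,
        1.33101502e+00, -2.23406967e-01]), 'joint_velocities': array([-0.00017221,  0.000746  , -0.00100208,  0.00010096, -0.00119338,
       -0.00079901]), 'joint_efforts': array([ 4.68754606e-04, -4.02208757e+01, -2.52264279e+01,  6.94426568e-02,
        3.52886785e-02, -7.14228668e-05]), 'tool_pos': array([149.41910741, 503.04831579, 249.17107958]), 'eef_rot': array([-2.22116504e-04,  1.43890543e-01,  9.89593401e-01, -6.02277971e-04]), 'wrist_force': array([ 0.4238692 ,  0.66717844, -0.49530542]), 'torque': array([0.03157298, 0.03523873, 0.00489932]), 'finger_gap': 1.002566078729409}
side {'fx': 493.3484441930102, 'fy': 493.3484441930102, 'cx': 329.0446564373671, 'cy': 194.39937712792081, 'k1': 0.011175436607097524, 'R': array([[ 0.95265928, -0.30391995, -0.00854165],
       [-0.20691679, -0.62749965, -0.7506195 ],
       [ 0.22276836,  0.71685204, -0.6606795 ]]), 't': array([-542.87607957,  154.2010879 , 1619.14569952])}
carrier [([305.2, 184.3], 0.78)]
lid [([295.4, 164.8], 0.85), 
[... 676 characters left out ...]
 [([408.6, 239.4], 0.52)]
plate [([248.6, 170.5], 0.86)]
lid_bar [([240.1, 233.0], 0.97), ([371.1, 233.1], 0.36)]
lid_knuckle [([247.9, 188.3], 0.84), ([286.1, 140.0], 0.16)]
pin_tip [([346.6, 233.3], 0.66)]
pin_mid [([476.0, 190.3], 0.55), ([373.0, 235.5], 0.52)]
wrist {'fx': 308.21379645266217, 'fy': 308.21379645266217, 'cx': 312.7848772474607, 'cy': 197.48907462558816, 'k1': -0.029556359950518855, 'R': array([[ 0.28588698,  0.95826205, -0.00157451],
       [ 0.91236865, -0.27169205,  0.30621377],
       [ 0.29300525, -0.08897906, -0.95196148]]), 't': array([-523.69646987,  -40.38066885,  391.43566051])}
carrier []
lid []
pin []
plate []
lid_bar []
lid_knuckle []
pin_tip []
pin_mid []
1.35
```

View pics/side0.png

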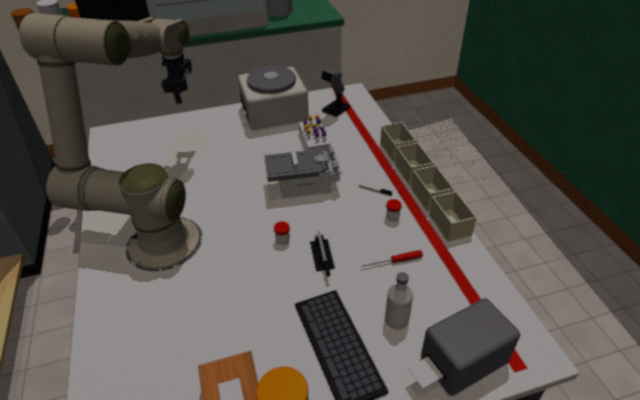

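View pics/top0.png

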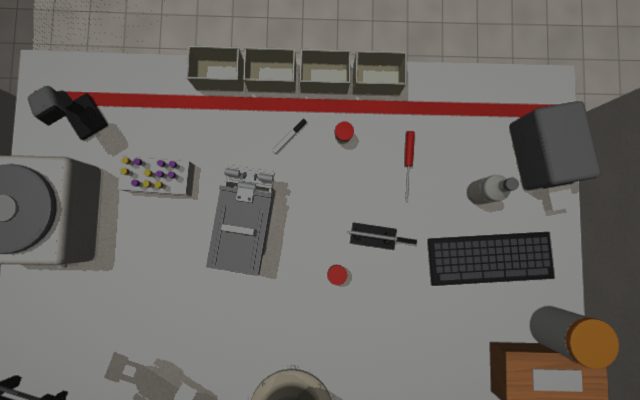

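View pics/wrist0.png

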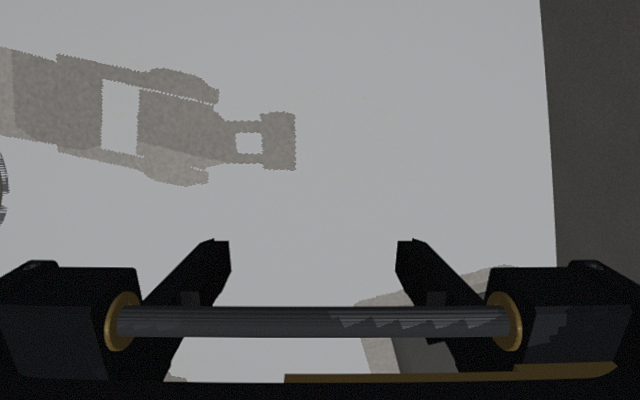

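The side view shows the lid and carrier at about (300,165) and the pin on its black rest at about (320,250). In the top view the lid bar is at about (238,231), the fixed knuckles at (233,173) and (264,177), and the pin runs from its handle at (408,241) to its tip at (348,233), pointing towards the carrier. The wrist view shows only bare bench. Next I'll measure coarse poses from the top camera.

```bash
cat > h.py <<'E'
import numpy as np, cv2
from bench import bot
from scipy.spatial.transform import Rotation as Rn
def ray(p,px):
    K=np.array([[p["fx"],0,p["cx"]],[0,p["fy"],p["cy"]],[0,0,1]])
    u=cv2.undistortPoints(np.array(px,float).reshape(-1,1,2),K,np.array([p["k1"],0,0,0,0.]))[:,0]
    return np.c_[u,np.ones(len(u))]
def onz(p,px,z):
    d=ray(p,px)@p["R"]; c=-p["R"].T@p["t"]
    z=np.broadcast_to(z,(len(d),))
    return c+d*((z-c[2])/d[:,2])[:,None]
def proj(p,X):
    X=np.atleast_2d(X).astype(float)@p["R"].T+p["t"]; u=X[:,:2]/X[:,2:]
    r2=(u**2).sum(1,keepdims=True); u=u*(1+p["k1"]*r2)
    return u*[p["fx"],p["fy"]]+[p["cx"],p["cy"]]
def cloud(p,d,m=None):
    m=(d>0) if m is None else (m&(d>0))
    v,u=np.nonzero(m); X=ray(p,np.c_[u,v])*d[v,u][:,None]
    return (X-p["t"])@p["R"]
def down(a):
    """tool z down, tool y axis along heading a (rad) in world"""
    y=np.array([np.cos(a),np.sin(a),0]); z=np.array([0,0,-1.]); x=np.cross(y,z)
    q=Rn.from_matrix(np.c_[x,y,z]).as_quat(); return np.array([q[3],q[0],q[1],q[2]])
def yaw_of(q):
    M=Rn.from_quat([q[1],q[2],q[3],q[0]]).as_matrix(); return np.arctan2(M[1,1],M[0,1])
E
python3 - <<'E'
from h import *
im,d=bot.capture("top"); p=bot.camera_params("top")
np.set_printoptions(precision=1,suppress=True)
for n,z in [("lid_bar",132),("lid_knuckle",115),("plate",115),("lid",105),("pin_tip",36),("pin_mid",36),("pin",36)]:
    for r in bot.mark_of("top",n)[:2]: print(n,r["at"],round(r["confidence"],2),onz(p,[r["at"]],z)[0])
for n,z in [("lid_bar",(126,139)),("pin",(25,50)),("lid",(110,118))]:
    r=bot.cut_out("top",n)
    if not r: print(n,"none");continue
    m=r[0]["mask"]; X=cloud(p,d,m); print(n,r[0]["confidence"],m.sum(),X.mean(0),X.min(0),X.max(0))
    vs=np.argwhere(m)[:,::-1]; rr=cv2.minAreaRect(vs.astype(np.float32)); print(rr)
    W=onz(p,vs,np.mean(z))[:,:2]; rr=cv2.minAreaRect(W.astype(np.float32)); print(rr)
    X=X[(X[:,2]>z[0])&(X[:,2]<z[1])]; print(len(X),np.median(X,0))
E
```

```text
lid_bar [237.1, 233.6] 0.91 [471.6 138.  132. ]
lid_knuckle [247.3, 187.5] 0.61 [587.4 120.7 115. ]
plate [250.9, 173.3] 0.84 [623.6 113.1 115. ]
lid [241.8, 229.4] 0.64 [482.2 132.1 105. ]
pin_tip [346.5, 231.8] 0.65 [ 482.8 -137.6   36. ]
pin_mid [371.3, 234.7] 0.5 [ 476.5 -204.8   36. ]
pin [405.1, 239.1] 0.78 [ 466.9 -296.4   36. ]
lid_bar 0.62 4578 [482.8 136.2 113.7] [361.3  59.8  -5. ] [600.8 232.4 140.9]
((240.07504272460938, 227.06466674804688), (54.7440071105957, 90.22056579589844), 9.7824068069458)
((488.75665283203125, 131.14292907714844), (133.59019470214844, 219.2598876953125), 81.71904754638672)
194 [482.3 137.7 136.9]
pin 0.5 215 [ 468.3 -262.1   38.9] [ 453.4 -331.1   -4.2] [ 480.8 -173.9   46.2]
((388.0946044921875, 237.4324493408203), (56.882049560546875, 5.425166606903076), 9.462321281433105)
((470.2878723144531, -249.9617462158203), (153.3262481689453, 14.611650466918945), 81.92772674560547)
207 [ 469.  -267.4   40.1]
lid 0.67 4612 [482.2 136.7 112.6] [358.3  59.8  -7.6] [602.6 248.1 140.9]
((239.4053955078125, 227.0675506591797), (55.40245819091797, 89.76184844970703), 9.462322235107422)
((488.68487548828125, 135.47955322265625), (136.66734313964844, 223.0275115966797), 82.3724365234375)
3587 [466.8 138.4 112.9]
```

```bash
python3 - <<'E'
from h import *
np.set_printoptions(precision=2,suppress=True)
s=bot.read_state(); p=bot.camera_params("wrist"); q=s["eef_rot"]; M=Rn.from_quat([q[1],q[2],q[3],q[0]]).as_matrix()
c=-p["R"].T@p["t"]; Rt=p["R"]@M; ct=M.T@(c-s["tool_pos"]); print("cam in tool",ct); print(Rt)
th=np.radians(-8)
for a in (th,th+np.pi):
  for pos in ([479,137,300],[560,125,300],[479,137,127],[468,-293,28],[590,20,107],[505,137,127]):
    j=bot.solve_ik(pos,down(a)); 
    M2=Rn.from_quat(np.roll(down(a),-1)).as_matrix(); R=Rt@M2.T; t=-R@(np.array(pos)+M2@ct)
    print(round(a,2),pos,j, "bar px",proj(dict(p,R=R,t=t),[[479,137,138],[617,115,115],[587,120,115]]).round().tolist())
E
```

```text
cam in tool [  80.85   -0.61 -134.43]
[[-0.    1.    0.  ]
 [-0.95 -0.   -0.31]
 [-0.31 -0.    0.95]]
-0.14 [479, 137, 300] [ 0.04  0.22  1.49 -0.    1.43  0.18] bar px [[314.0, 184.0], [444.0, 180.0], [416.0, 180.0]]
-0.14 [560, 125, 300] [ 0.02  0.39  1.25 -0.    1.49  0.16] bar px [[232.0, 183.0], [368.0, 180.0], [340.0, 179.0]]
-0.14 [479, 137, 127] [ 0.04  0.39  1.74 -0.    1.01  0.18] bar px [[315.0, 282.0], [570.0, 261.0], [516.0, 260.0]]
-0.14 [468, -293, 28] [-0.77  0.64  1.64 -0.    0.86 -0.63] bar px [[403.0, 824.0], [321.0, 168.0], [306.0, 237.0]]
-0.14 [590, 20, 107] [-0.16  0.6   1.46 -0.    1.08 -0.02] bar px [[-78.0, 41.0], [351.0, 52.0], [270.0, 49.0]]
-0.14 [505, 137, 127] [ 0.04  0.44  1.66 -0.    1.04  0.18] bar px [[260.0, 289.0], [523.0, 267.0], [469.0, 266.0]]
3.0 [479, 137, 300] None bar px [[314.0, 184.0], [183.0, 176.0], [212.0, 176.0]]
3.0 [560, 125, 300] None bar px [[396.0, 184.0], [260.0, 176.0], [288.0, 177.0]]
3.0 [479, 137, 127] None bar px [[315.0, 282.0], [57.0, 252.0], [112.0, 254.0]]
3.0 [468, -293, 28] [-0.77  0.64  1.64 -0.    0.86  2.51] bar px [[381.0, 844.0], [198.0, 797.0], [237.0, 799.0]]
3.0 [590, 20, 107] None bar px [[556.0, 467.0], [291.0, 425.0], [344.0, 426.0]]
3.0 [505, 137, 127] None bar px [[371.0, 275.0], [102.0, 247.0], [158.0, 248.0]]
```

```bash
python3 - <<'E'
from h import *
np.set_printoptions(precision=2,suppress=True)
bot.move_to([520,131,290],down(np.radians(-8)))
s=bot.read_state(); print(s["t"],s["tool_pos"],s["wrist_force"])
im,d=bot.capture("wrist"); p=bot.camera_params("wrist")
np.savez("w1.npz",d=d,im=im,R=p["R"],t=p["t"])
cv2.imwrite("pics/w1.png",im[:,:,::-1])
for n,z in [("lid_bar",132),("lid_knuckle",115),("plate",115)]:
    for r in bot.mark_of("wrist",n)[:2]:
        u,v=np.round(r["at"]).astype(int); print(n,r["at"],round(r["confidence"],2),onz(p,[r["at"]],z)[0])
print(bot.read_state()["t"])
E
```

```text
3.8083 [519.72 131.8  290.01] [-0.22  0.39  0.47]
lid_bar [280.2, 187.6] 0.94 [485.63 131.39 132.  ]
lid_knuckle [383.6, 180.1] 0.56 [590.72 119.92 115.  ]
plate [411.9, 176.1] 0.82 [620.14 120.15 115.  ]
4.0083
```

View pics/w1.png

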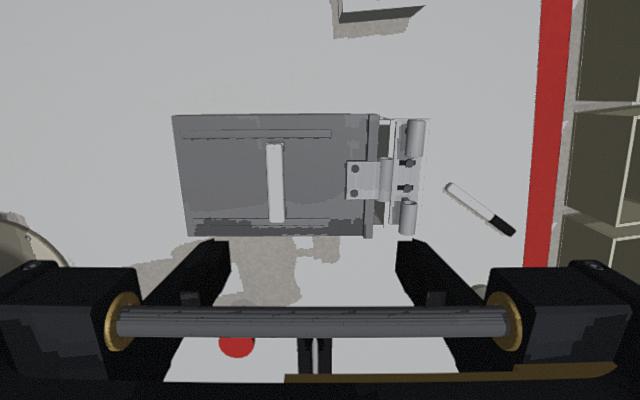

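The close wrist view shows the bar centre at about (275,184), the lid knuckle at (385,180), and the fixed knuckles at (415,138) and (408,217). The gap between the lid knuckle and the block is clear. I'll fit the geometry from depth.

```bash
python3 - <<'E'
from h import *
np.set_printoptions(precision=2,suppress=True)
w=np.load("w1.npz"); d=w["d"]; p=dict(bot.camera_params("wrist"),R=w["R"],t=w["t"])
def box(u0,v0,u1,v1):
    m=np.zeros(d.shape,bool); m[v0:v1,u0:u1]=1; return m
def rect(X): 
    r=cv2.minAreaRect(X[:,:2].astype(np.float32)); return [np.round(v,2) for v in r]
B=cloud(p,d,box(255,135,295,232)); print("z hist",np.histogram(B[:,2],np.arange(100,150,3)))
t=B[B[:,2]>np.percentile(B[:,2],97)-6]; t=t[t[:,2]>128]; print("bar",len(t),t.mean(0),t[:,2].std(),rect(t))
P=cloud(p,d,box(195,145,340,215)); P=P[P[:,2]<122]; print("plate z",np.median(P[:,2]))
L=cloud(p,d,box(165,105,365,245)); L=L[(L[:,2]>105)]; print("lid",rect(L))
for n,b in (("far(+y)",(404,119,428,160)),("near(-y)",(398,198,420,240)),("lidk",(376,155,395,204))):
    K=cloud(p,d,box(*b)); K=K[K[:,2]>K[:,2].max()-6]; print(n,len(K),K.min(0),K.max(0),K.mean(0),rect(K))
im=w["im"][100:250,160:440]; cv2.imwrite("pics/w1z.png",cv2.resize(im,None,fx=2.8,fy=2.8,interpolation=cv2.INTER_CUBIC)[:,:,::-1])
E
```

```text
z hist (array([   0,    0,    0,  406, 1840,  220,   20,    8,   22,   14,   26,
        132, 1160,   17,    0,    0]), array([100, 103, 106, 109, 112, 115, 118, 121, 124, 127, 130, 133, 136,
       139, 142, 145, 148]))
bar 1316 [482.15 138.38 137.18] 1.0898273933814917 [array([481.44, 136.51]), array([79.28, 16.3 ]), np.float64(82.39)]
plate z 112.59520398350926
lid [array([475.55, 137.15]), array([131.76, 195.85]), np.float64(82.65)]
far(+y) 572 [614.68 141.14 118.92] [633.87 177.46 124.92] [623.95 159.66 121.95] [array([624.47, 159.34]), array([35.14, 16.18]), np.float64(82.51)]
near(-y) 7 [570.67 133.82 278.39] [572.72 134.94 280.67] [571.36 134.36 279.32] [array([571.55, 134.06]), array([0.87, 2.33]), np.float64(65.41)]
lidk 680 [580.33  98.99 119.07] [600.58 148.12 124.97] [589.38 122.63 122.16] [array([589.75, 123.37]), array([47.73, 17.73]), np.float64(82.94)]
```

View pics/w1z.png

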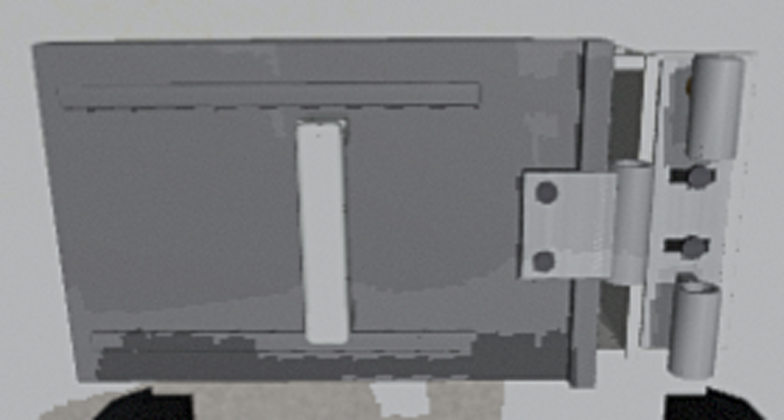

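```bash
python3 - <<'E'
from h import *
np.set_printoptions(precision=2,suppress=True)
w=np.load("w1.npz"); d=w["d"]; p=dict(bot.camera_params("wrist"),R=w["R"],t=w["t"])
def box(u0,v0,u1,v1):
    m=np.zeros(d.shape,bool); m[v0:v1,u0:u1]=1; return m
th=np.radians(-7.6); ex=np.array([np.cos(th),np.sin(th)]); ey=np.array([-ex[1],ex[0]])
o=np.array([481.44,136.51])
for n,b in (("far",(402,119,430,162)),("near",(394,198,424,240)),("lidk",(374,155,398,206))):
    K=cloud(p,d,box(*b)); K=K[(K[:,2]>118)&(K[:,2]<130)]
    x=(K[:,:2]-o)@ex; y=(K[:,:2]-o)@ey
    # circle fit r=9 : minimise over xc,zc per y-slices
    from scipy.optimize import least_squares
    f=lambda q: np.hypot(x-q[0]-q[2]*(y-y.mean()),K[:,2]-q[1])-9
    s=least_squares(f,[x.mean(),115,0],loss="soft_l1"); print(n,len(K),s.x,"ymean",y.mean(),y.min(),y.max(),"rms",np.sqrt(np.mean(s.fun**2)))
E
```

```text
far 594 [139.24 114.26   0.01] ymean 41.72444589485184 23.967173738837083 59.124040308725746 rms 0.6496407524480751
near 475 [139.07 114.49  -0.01] ymean -43.098647457713945 -61.154074433901805 -25.984294849092713 rms 0.6663303014122974
lidk 782 [109.01 114.65  -0.02] ymean 0.8190941109715215 -23.607036074380108 25.17280284092227 rms 1.1288916664520685
```

```bash
python3 - <<'E'
from h import *
np.set_printoptions(precision=2,suppress=True)
th=np.radians(-7.6); ex=np.array([np.cos(th),np.sin(th),0])
Q=down(th); g=np.array([481.44,136.51,127.])
bot.move_to(g+[0,0,50],Q)
bot.command_gripper(0.55,15)
s=bot.read_state(); print(s["t"],s["tool_pos"],s["wrist_force"])
im,d=bot.capture("wrist"); cv2.imwrite("pics/w2.png",im[:,:,::-1])
E
```

```text
5.2833 [481.44 136.52 177.02] [ 0.3  -0.8  -0.12]
```

View pics/w2.png

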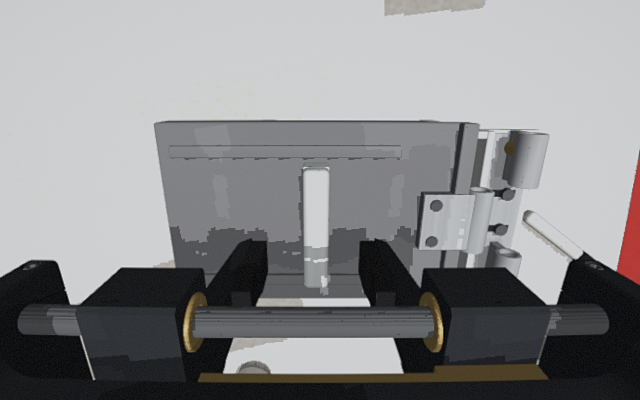

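The bar at column about 316 is centred between the fingers at 265 and 362. I'll descend, grip it, and pull while watching the force.

```bash
python3 - <<'E'
from h import *
np.set_printoptions(precision=2,suppress=True)
th=np.radians(-7.6); ex=np.array([np.cos(th),np.sin(th),0]); ey=np.array([-ex[1],ex[0],0])
Q=down(th); g=np.array([481.44,136.51,127.])
bot.movel(g+[0,0,12],rate=80); bot.movel(g,rate=30)
s=bot.read_state(); print("down",s["t"],s["tool_pos"],s["wrist_force"])
bot.command_gripper(0.0,15)
s=bot.read_state(); f0=s["wrist_force"]; print("grip",s["t"],s["tool_pos"],f0,s["finger_gap"]*88)
for k in (6,12,18,24):
    bot.movel(g+k*ex,rate=40)
    s=bot.read_state(); f=s["wrist_force"]-f0; print(k,round(s["t"],2),"lag",(s["tool_pos"]-g)@ex-k,"F",f@ex,f@ey,f[2],s["finger_gap"]*88)
E
```

```text
down 6.5083 [481.45 136.51 126.95] [-0.58  0.8   0.64]
grip 7.1 [481.79 136.46 127.16] [ 3.36 -0.71 -0.85] 15.624670368994463
6 7.4 lag -0.617917522654233 F -7.761005996132269 -0.402894767941257 5.4006833789770985 15.630168323975443
12 7.7 lag -0.467821883661367 F -7.274342291831634 0.8131739023004899 4.607934916390302 15.70906882831001
18 8.0 lag -0.3735242249689499 F -7.1233622063587605 0.6158862427082362 5.783755598781369 15.935543923793709
24 8.3 lag -0.30653250958923906 F -7.856870266708689 0.6603876413045363 6.416236602278245 15.66889658115638
```

```bash
python3 - <<'E'
from h import *
np.set_printoptions(precision=2,suppress=True)
th=np.radians(-7.6); ex=np.array([np.cos(th),np.sin(th),0]); ey=np.array([-ex[1],ex[0],0])
g=np.array([481.44,136.51,127.])
k=24
while k<37:
    k+=0.5; bot.movel(g+k*ex,rate=12)
    s=bot.read_state(); f=s["wrist_force"]; print(k,round(s["t"],2),"lag %.2f F %.1f %.1f %.1f T %.2f"%((s["tool_pos"]-g)@ex-k,f@ex,f@ey,f[2],s["torque"][2]),s["finger_gap"]*88)
    if f@ex<-10: break
E
```

```text
24.5 8.55 lag -0.79 F -7.1 -0.2 6.2 T -0.02 15.68422377479523
25.0 8.8 lag -1.13 F -9.1 -0.2 7.7 T 0.01 15.573452439619372
25.5 9.05 lag -1.17 F -9.7 -0.9 8.2 T -0.04 15.564066704783015
26.0 9.3 lag -1.20 F -8.9 0.4 8.5 T 0.02 15.966153178636374
26.5 9.55 lag -1.20 F -10.3 0.6 8.5 T 0.04 15.642895211947945
```

```bash
python3 - <<'E'
from h import *
im,d=bot.capture("wrist"); cv2.imwrite("pics/w3.png",im[:,:,::-1]); p=bot.camera_params("wrist"); np.savez("w3.npz",im=im,d=d,R=p["R"],t=p["t"])
im,d=bot.capture("top"); cv2.imwrite("pics/t3.png",cv2.resize(im[150:290,190:300],None,fx=5,fy=4,interpolation=cv2.INTER_CUBIC)[:,:,::-1])
E
```

```text
(no output)
```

View pics/w3.png

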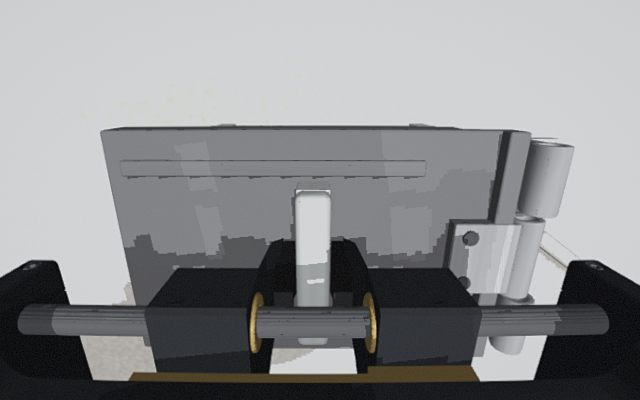

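View pics/t3.png

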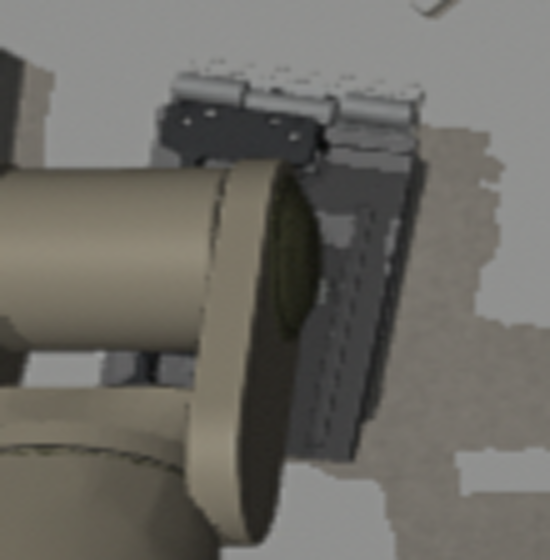

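A gap of about 4 mm remains between the lid knuckle line and the fixed knuckles. The tool is also pressing down about 8 N, which adds to the drag, so I'll ease it up a little and continue.

```bash
python3 - <<'E'
from h import *
np.set_printoptions(precision=2,suppress=True)
th=np.radians(-7.6); ex=np.array([np.cos(th),np.sin(th),0]); ey=np.array([-ex[1],ex[0],0])
g=np.array([481.44,136.51,127.8])
k=26.5
def rd():
    s=bot.read_state(); f=s["wrist_force"]; print(k,round(s["t"],2),"adv %.2f lag %.2f z %.2f F %.1f %.1f %.1f T %.2f"%((s["tool_pos"]-g)@ex,(s["tool_pos"]-g)@ex-k,s["tool_pos"][2],f@ex,f@ey,f[2],s["torque"][2]),round(s["finger_gap"]*88,1)); return f
rd(); bot.movel(g+k*ex,rate=12); rd()
while k<35:
    k+=0.5; bot.movel(g+k*ex,rate=12)
    f=rd()
    if f@ex<-14: break
E
```

```text
26.5 9.65 adv 25.30 lag -1.20 z 127.05 F -10.4 -0.8 8.7 T -0.04 15.9
26.5 9.9 adv 26.16 lag -0.34 z 127.11 F -1.1 0.1 -5.4 T 0.05 15.5
27.0 10.15 adv 27.01 lag 0.01 z 127.43 F -0.7 -0.3 -7.0 T -0.03 15.6
27.5 10.4 adv 27.55 lag 0.05 z 127.72 F 0.2 -0.1 -6.4 T -0.02 15.8
28.0 10.65 adv 28.02 lag 0.02 z 127.79 F -0.7 0.4 -7.6 T -0.03 15.6
28.5 10.9 adv 28.52 lag 0.02 z 127.79 F 0.5 -0.2 -6.5 T 0.03 16.1
29.0 11.15 adv 29.05 lag 0.05 z 127.82 F 0.1 -0.1 -6.3 T 0.04 15.7
29.5 11.4 adv 29.50 lag -0.00 z 127.80 F 0.5 -0.2 -6.8 T 0.00 15.6
30.0 11.65 adv 30.01 lag 0.01 z 127.79 F 0.5 -0.1 -5.8 T 0.01 15.7
30.5 11.9 adv 30.52 lag 0.02 z 127.82 F -0.4 0.3 -6.4 T 0.02 16.0
31.0 12.15 adv 30.88 lag -0.12 z 127.73 F 0.1 -0.5 -7.3 T -0.00 15.9
31.5 12.4 adv 30.96 lag -0.54 z 127.62 F -4.6 -2.5 -5.4 T 0.00 15.7
32.0 12.65 adv 30.98 lag -1.02 z 127.54 F -7.5 -1.5 -3.0 T 0.02 15.8
32.5 12.9 adv 31.00 lag -1.50 z 127.53 F -10.0 -2.3 -1.6 T 0.05 15.9
33.0 13.15 adv 31.00 lag -2.00 z 127.51 F -14.3 -3.7 -0.2 T 0.05 15.9
```

```bash
python3 - <<'E'
from h import *
np.set_printoptions(precision=2,suppress=True)
th=np.radians(-7.6); ex=np.array([np.cos(th),np.sin(th),0]); ey=np.array([-ex[1],ex[0],0])
g=np.array([481.44,136.51,127.])
def rd(k):
    s=bot.read_state(); f=s["wrist_force"]; print(k,round(s["t"],2),"adv %.2f z %.2f F %.1f %.1f %.1f T %.2f"%((s["tool_pos"]-g)@ex,s["tool_pos"][2],f@ex,f@ey,f[2],s["torque"][2]),round(s["finger_gap"]*88,1)); return f
bot.movel(g+31.2*ex+[0,0,0.2],rate=12); rd(0)
k=31.2
while k<34:
    k+=0.6; bot.movel(g+k*ex+[0,0,0.2],rate=12)
    f=rd(k)
    if f@ex<-15: break
bot.movel(g+31.2*ex+[0,0,.2],rate=12); rd(-1)
bot.command_gripper(0.45); s=rd(-2)
E
```

```text
0 13.46 adv 30.99 z 127.24 F -5.3 -1.0 -4.2 T 0.01 15.7
31.8 13.71 adv 31.04 z 127.21 F -8.2 -0.8 -1.3 T -0.02 15.5
32.4 13.96 adv 31.07 z 127.20 F -12.5 -1.9 1.2 T -0.00 15.6
33.0 14.21 adv 31.08 z 127.18 F -15.9 -1.8 3.9 T 0.07 16.0
-1 14.51 adv 30.99 z 127.21 F -6.0 -0.8 -3.8 T 0.03 15.6
-2 15.04 adv 31.40 z 127.34 F 0.8 0.9 0.8 T -0.02 39.4
```

```bash
python3 - <<'E'
from h import *
from scipy.optimize import least_squares
np.set_printoptions(precision=2,suppress=True)
th=np.radians(-7.6); ex=np.array([np.cos(th),np.sin(th),0]); ey=np.array([-ex[1],ex[0],0])
s=bot.read_state(); bot.movel(s["tool_pos"]+[0,0,20],rate=100)
bot.movel([545,110,270],rate=250)
im,d=bot.capture("wrist"); p=bot.camera_params("wrist"); np.savez("w4.npz",im=im,d=d,R=p["R"],t=p["t"])
cv2.imwrite("pics/w4.png",im[:,:,::-1]); print(bot.read_state()["t"],bot.read_state()["tool_pos"])
o=np.array([481.44,136.51])
K=cloud(p,d); x=(K[:,:2]-o)@ex[:2]; y=(K[:,:2]-o)@ey[:2]
for n,a,b in (("far",29,58),("lid",-20,20),("near",-58,-29)):
    m=(y>a)&(y<b)&(abs(x-140)<11)&(K[:,2]>118)&(K[:,2]<130)
    f=lambda q: np.hypot(x[m]-q[0]-q[2]*(y[m]-y[m].mean()),K[m,2]-q[1])-9
    s=least_squares(f,[140,115,0],loss="soft_l1"); print(n,m.sum(),s.x)
m=(abs(y)<45)&(abs(x-31)<14)&(K[:,2]>132)&(K[:,2]<142); print("bar",cv2.minAreaRect(np.c_[x,y][m].astype(np.float32)))
E
```

```text
16.1083 [544.16 110.19 267.9 ]
far 612 [138.57 113.85   0.  ]
lid 781 [138.31 114.16   0.  ]
near 466 [138.58 114.14  -0.  ]
bar ((28.941762924194336, -0.6225852966308594), (16.35818862915039, 80.51456451416016), 0.19192908704280853)
```

View pics/w4.png

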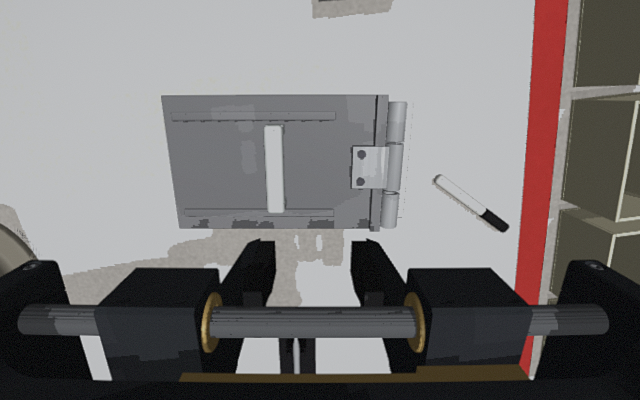

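The three knuckles are now in line (138.6, 138.3 and 138.6 mm), and the picture shows one continuous tube at column about 396. Next, the pin.

```bash
python3 - <<'E'
from h import *
np.set_printoptions(precision=2,suppress=True)
a=np.radians(-5.8)
bot.move_to([468,-290,210],down(a)); bot.pause(0.15)
s=bot.read_state(); print(s["t"],s["tool_pos"],s["wrist_force"])
im,d=bot.capture("wrist"); p=bot.camera_params("wrist"); np.savez("w5.npz",im=im,d=d,R=p["R"],t=p["t"])
cv2.imwrite("pics/w5.png",im[:,:,::-1])
for n in ("pin","pin_mid","pin_tip"):
    for r in bot.mark_of("wrist",n)[:2]: print(n,r["at"],round(r["confidence"],2),onz(p,[r["at"]],36)[0])
r=bot.cut_out("wrist","pin")
for q in r[:2]:
    m=q["mask"]; X=cloud(p,d,m); np.savez("pinmask.npz",m=m) if q is r[0] else 0
    print(q["confidence"],m.sum(),q["box"],X.min(0),X.max(0))
E
```

```text
17.7833 [ 468.49 -289.24  210.15] [ 0.38 -0.52 -0.24]
pin [310.1, 189.7] 0.72 [ 462.88 -300.93   36.  ]
pin_mid [313.6, 96.4] 0.73 [ 475.82 -208.96   36.  ]
pin_tip [314.8, 11.7] 0.69 [ 484.12 -137.26   36.  ]
0.71 2021 [302.8, 15.2, 317.3, 218.2] [ 452.52 -329.19   -2.25] [ 486.89 -137.86   44.25]
```

View pics/w5.png

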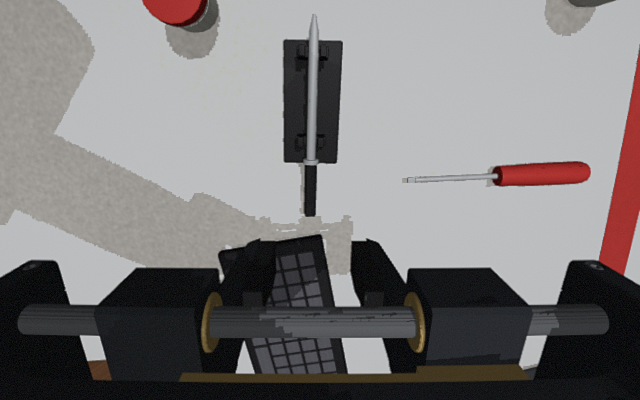

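The pin's handle spans rows 165–216 at column about 310, the shoulder is at (311,162) and the tip at (314,14). I'll fit its axis.

```bash
python3 - <<'E'
from h import *
np.set_printoptions(precision=2,suppress=True)
w=np.load("w5.npz"); d=w["d"]; p=dict(bot.camera_params("wrist"),R=w["R"],t=w["t"]); m=np.load("pinmask.npz")["m"]
X=cloud(p,d,m); X=X[X[:,2]>33]
H=X[X[:,1]<-272]; S=X[X[:,1]>-250]
for n,Y in (("handle",H),("shaft",S),("all",X)):
    l=cv2.fitLine(Y[:,:2].astype(np.float32),cv2.DIST_HUBER,0,.01,.01).ravel(); 
    if l[1]<0:l[:2]*=-1
    print(n,len(Y),"hd",np.degrees(np.arctan2(l[1],l[0])),"x at y=-297:",l[2]+(-297-l[3])*l[0]/l[1],"zmax",np.percentile(Y[:,2],[50,95]),Y[:,1].min(),Y[:,1].max())
e=onz(p,[[310,216.5],[310.5,165],[311.5,160.5],[314.5,13.5]],[42,42,40,36]); print(e)
E
```

```text
handle 649 hd 82.55835 x at y=-297: 463.02206 zmax [41.24 42.8 ] -329.1909317850145 -272.1873334331583
shaft 1105 hd 82.93999 x at y=-297: 463.1526 zmax [38.94 40.65] -249.76601326567044 -139.92875235869627
all 1975 hd 82.907394 x at y=-297: 463.07214 zmax [39.6  42.46] -329.1909317850145 -139.92875235869627
[[ 459.95 -328.42   42.  ]
 [ 466.17 -273.66   42.  ]
 [ 467.58 -269.62   40.  ]
 [ 483.71 -138.66   36.  ]]
```

```bash
python3 - <<'E'
from h import *
np.set_printoptions(precision=2,suppress=True)
a=np.radians(-7.1); Q=down(a); g=np.array([462.6,-301.,28.])
bot.move_to(g+[0,0,60],Q); bot.command_gripper(0.5,50)
bot.movel(g+[0,0,15],rate=120); bot.movel(g,rate=40)
s=bot.read_state(); print("down",s["t"],s["tool_pos"],s["wrist_force"])
bot.command_gripper(0.0,50)
s=bot.read_state(); print("grip",s["t"],s["tool_pos"],s["wrist_force"],s["torque"],s["finger_gap"]*88)
im,d=bot.capture("wrist"); cv2.imwrite("pics/w6.png",im[:,:,::-1])
E
```

```text
down 19.925 [ 462.6  -301.01   27.94] [-0.55 -1.76 -0.31]
grip 20.525 [ 462.64 -301.04   28.08] [0.8  0.3  0.17] [-0.09  0.03  0.03] 11.207084376185376
```

View pics/w6.png

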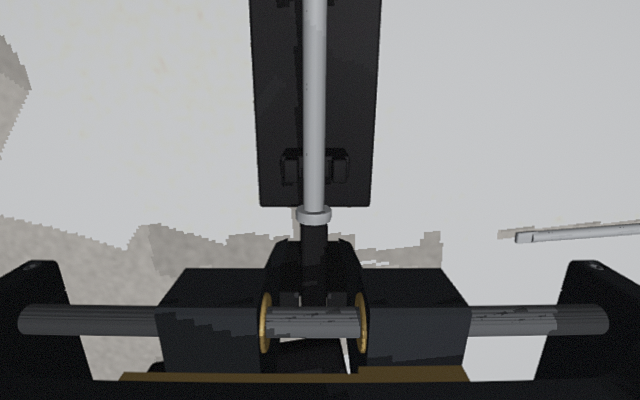

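The handle is gripped centrally, with the shoulder at (313,214) and the forces near zero. I'll lift and bring the tip in front of the bore, then check the pin's position in the hand.

```bash
python3 - <<'E'
from h import *
np.set_printoptions(precision=2,suppress=True)
th=np.radians(-7.5); ex=np.array([np.cos(th),np.sin(th),0]); ey=np.array([-ex[1],ex[0],0])
g0=np.array([481.44,136.51,0]); t0=np.radians(-7.6)
H=g0+140.8*np.array([np.cos(t0),np.sin(t0),0])+np.array([0,0,107.]); print("H",H)
g=np.array([462.6,-301.,28.])
bot.movel(g+[0,0,25],rate=60); bot.movel(g+[0,0,110],rate=200)
s=bot.read_state(); print("lift",s["t"],s["tool_pos"],s["wrist_force"],s["torque"],s["finger_gap"]*88)
Q=down(th); P=H-240*ey
bot.move_to(P+[0,0,25],Q); bot.movel(P,rate=60); bot.pause(0.2)
s=bot.read_state(); print(s["t"],s["tool_pos"],P,s["wrist_force"],s["torque"],np.degrees(yaw_of(s["eef_rot"])))
im,d=bot.capture("wrist"); p=bot.camera_params("wrist"); np.savez("w7.npz",im=im,d=d,R=p["R"],t=p["t"],tp=s["tool_pos"],q=s["eef_rot"])
cv2.imwrite("pics/w7.png",im[:,:,::-1])
im,d=bot.capture("top"); cv2.imwrite("pics/t7.png",cv2.resize(im[130:270,190:390],None,fx=4,fy=4,interpolation=cv2.INTER_CUBIC)[:,:,::-1])
im,d=bot.capture("side"); cv2.imwrite("pics/s7.png",cv2.resize(im[110:250,230:430],None,fx=4,fy=4,interpolation=cv2.INTER_CUBIC)[:,:,::-1])
E
```

```text
H [621.   117.89 107.  ]
lift 21.7167 [ 462.21 -300.62  136.9 ] [ 0.22  0.39 -1.4 ] [-0.17  0.06  0.03] 11.460379941237845
23.3667 [ 589.83 -120.1   107.35] [ 589.68 -120.06  107.  ] [-1.16  0.21 -1.6 ] [-0.11  0.06  0.01] -7.498781043008934
```

View pics/w7.png

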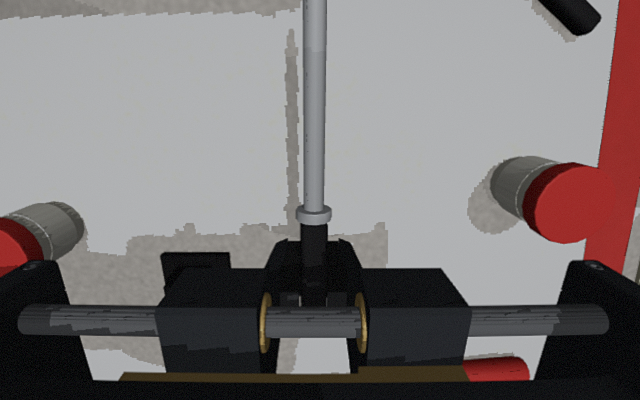

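View pics/t7.png

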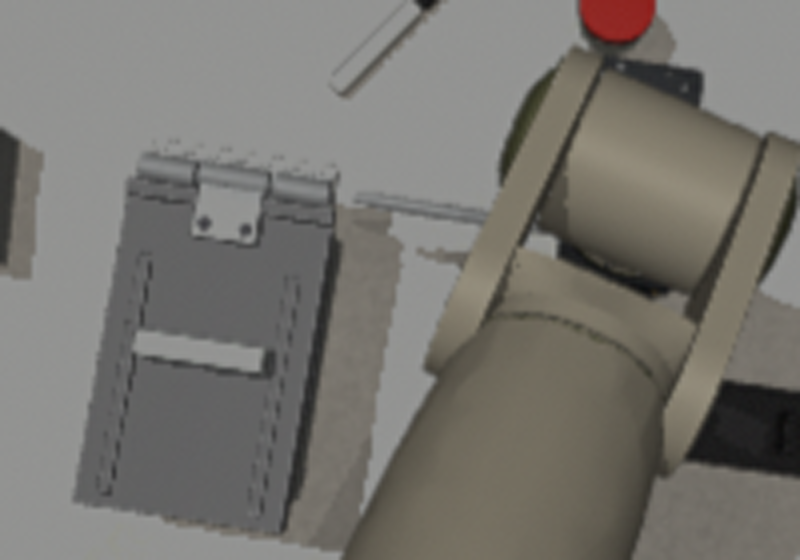

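View pics/s7.png

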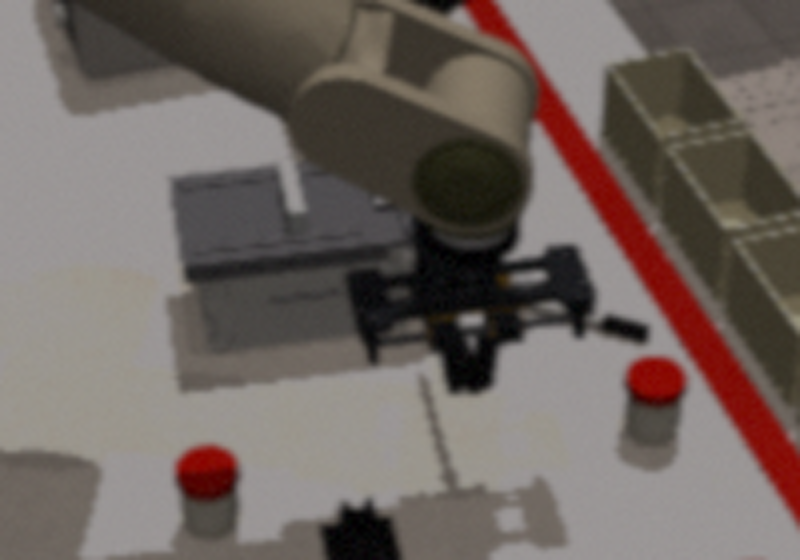

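```bash
python3 - <<'E'
from h import *
from scipy.optimize import least_squares
np.set_printoptions(precision=2,suppress=True)
w=np.load("w7.npz"); d=w["d"]; p=dict(bot.camera_params("wrist"),R=w["R"],t=w["t"])
th=np.radians(-7.5); ex=np.array([np.cos(th),np.sin(th),0]); ey=np.array([-ex[1],ex[0],0])
K=cloud(p,d); x=(K-w["tp"])@ex; y=(K-w["tp"])@ey; z=K[:,2]-w["tp"][2]
print(y.max())
m=(abs(x)<8)&(abs(z-10)<15)&(y>40)&(y<145)
f=lambda q: np.hypot(x[m]-q[0]-q[2]*(y[m]-93),z[m]-q[1]-q[3]*(y[m]-93))-4.5
s=least_squares(f,[0,8,0,0],loss="soft_l1"); print(m.sum(),s.x,"y",y[m].min(),y[m].max(),np.sqrt(np.mean(s.fun**2)))
print("axis at tip(164):",s.x[0]+s.x[2]*71,s.x[1]+s.x[3]*71)
m2=(abs(x)<12)&(abs(z-10)<18)&(y>20)&(y<45)
for a in range(24,44,2):
    q=m2&(y>a)&(y<a+2); print(a,q.sum(),np.ptp(x[q]) if q.any() else 0, end="; ")
E
```

```text
149.1797983832255
4442 [-1.03  6.52  0.01 -0.01] y 40.01424169182874 113.47928377932841 0.5259103904215862
axis at tip(164): -0.6020255777402588 6.066564736217087
24 118 11.800583836404591; 26 115 11.816768798765853; 28 121 15.371207236398233; 30 161 15.921752879879834; 32 286 15.878898653778158; 34 96 8.71519075847816; 36 93 8.726500089465059; 38 93 8.64530592650751; 40 96 8.572099629037252; 42 95 8.57766403521506;
```

The pin sits as expected in the hand: shoulder face about 33 mm ahead, with the tip drooping about 0.5 mm. Next I'll insert it in force-watched steps, correcting sideways as I feel contact.

```bash
cat > ins.py <<'E'
from h import *
import json,os
th=np.radians(-7.5); ex=np.array([np.cos(th),np.sin(th),0]); ey=np.array([-ex[1],ex[0],0])
H=np.array([621.0,117.89,107.])
def run(k,end,step,lim,rate=25,off=None,gain=0.07,f0=np.array([-.3,.2,-1.6])):
    off=np.array(off if off is not None else json.load(open("off.json")) if os.path.exists("off.json") else [0.,0.])
    while True:
        k=min(k+step,end)
        bot.movel(H+k*ey+off[0]*ex+[0,0,off[1]],rate=rate)
        s=bot.read_state(); f=s["wrist_force"]-f0; fx,fy,fz=f@ex,f@ey,f[2]; T=s["torque"]; r=s["tool_pos"]-H
        print("k %.1f t %.2f pos x %.2f y %.2f z %.2f | F %.1f %.1f %.1f T %.2f %.2f %.2f off %.2f %.2f gap %.1f"%(k,s["t"],r@ex,r@ey,r[2],fx,fy,fz,T@ex,T@ey,T[2],*off,s["finger_gap"]*88))
        if -fy>lim or abs(fx)>12 or abs(fz)>12: print("STOP"); break
        for i,v in enumerate((fx,fz)):
            if abs(v)>1.5: off[i]=np.clip(off[i]+gain*v,-4,4)
        if k>=end: break
    json.dump(list(off),open("off.json","w")); return k
E
python3 -c "
from ins import *
run(-240,-195,5,5,off=[0,0])"
```

```text
k -235.0 t 23.87 pos x 0.01 y -234.78 z 0.04 | F 1.0 -0.8 0.8 T -0.17 0.06 -0.04 off 0.00 0.00 gap 11.4
k -230.0 t 24.22 pos x 0.02 y -229.83 z -0.00 | F 0.6 -0.7 0.0 T -0.22 0.07 0.02 off 0.00 0.00 gap 11.1
k -225.0 t 24.57 pos x 0.02 y -224.85 z 0.04 | F 0.5 -0.1 0.1 T -0.15 0.05 -0.02 off 0.00 0.00 gap 11.2
k -220.0 t 24.92 pos x -0.00 y -219.82 z 0.00 | F 0.2 0.2 0.8 T -0.13 0.04 -0.01 off 0.00 0.00 gap 11.4
k -215.0 t 25.27 pos x -0.01 y -214.82 z -0.02 | F -0.2 0.1 0.6 T -0.19 0.04 -0.00 off 0.00 0.00 gap 11.0
k -210.0 t 25.62 pos x 0.01 y -209.83 z 0.02 | F 0.1 -0.2 0.8 T -0.15 0.09 -0.03 off 0.00 0.00 gap 11.3
k -205.0 t 25.97 pos x -0.00 y -204.82 z 0.02 | F 0.2 0.0 1.3 T -0.06 0.06 0.04 off 0.00 0.00 gap 10.8
k -200.0 t 26.32 pos x -0.01 y -199.82 z -0.01 | F 0.4 -0.4 0.2 T -0.13 0.13 0.07 off 0.00 0.00 gap 10.7
k -195.0 t 26.67 pos x -0.01 y -194.80 z -0.01 | F 0.3 0.4 0.5 T -0.17 0.08 0.02 off 0.00 0.00 gap 11.4Traceback (most recent call last):
  File "<string>", line 3, in <module>
    run(-240,-195,5,5,off=[0,0])
    ~~~^^^^^^^^^^^^^^^^^^^^^^^^^
  File "ins.py", line 16, in run
    json.dump(list(off),open("off.json","w")); return k
    ~~~~~~~~~^^^^^^^^^^^^^^^^^^^^^^^^^^^^^^^^
    for chunk in iterable:
                 ^^^^^^^^
    yield from _iterencode_list(o, _current_indent_level)
    yield from chunks
    o = _default(o)
    raise TypeError(f'Object of type {o.__class__.__name__} '
                    f'is not JSON serializable')
TypeError: Object of type int64 is not JSON serializable
```

```bash
rm -f off.json; sed -i 's/list(off)/[float(v) for v in off]/' ins.py
python3 -c "
from ins import *
im,d=bot.capture('top'); cv2.imwrite('pics/t8.png',cv2.resize(im[130:270,190:390],None,fx=4,fy=4,interpolation=cv2.INTER_CUBIC)[:,:,::-1])
im,d=bot.capture('wrist'); cv2.imwrite('pics/w8.png',im[:,:,::-1])"
```

```text
(no output)
```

View pics/t8.png

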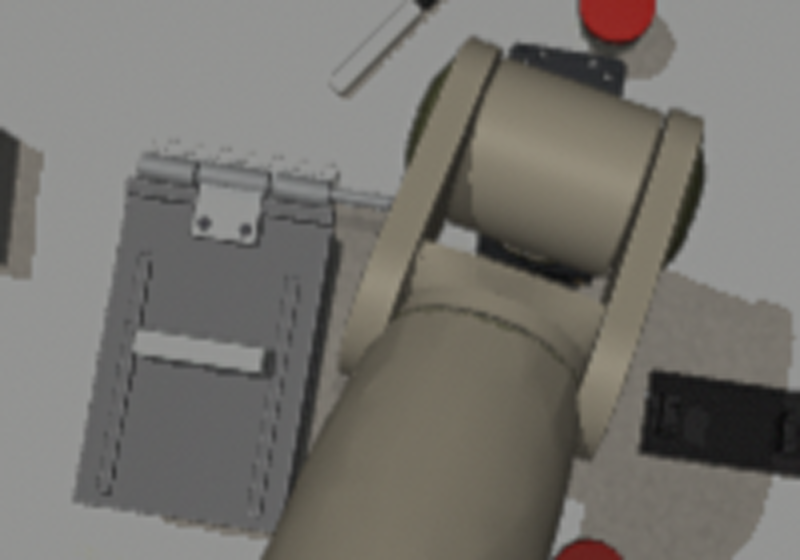

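View pics/w8.png

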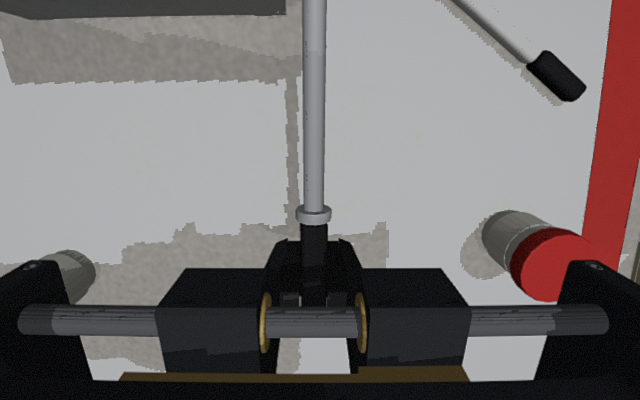

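The top view shows the shaft at crop (340,195) entering the near knuckle, the lid unmoved and everything clear. Continuing up to the pad zone.

```bash
python3 -c "
from ins import *
run(-195,-118,4,5,off=[0.,0.])"
```

```text
k -191.0 t 27.07 pos x 0.01 y -190.82 z 0.02 | F 0.6 0.8 0.9 T -0.14 0.15 0.02 off 0.00 0.00 gap 10.8
k -187.0 t 27.38 pos x 0.01 y -186.79 z 0.01 | F 0.6 -0.5 0.6 T -0.10 0.09 0.01 off 0.00 0.00 gap 10.9
k -183.0 t 27.69 pos x -0.02 y -182.82 z -0.02 | F 0.5 -0.4 0.7 T -0.09 0.16 0.01 off 0.00 0.00 gap 10.9
k -179.0 t 28.00 pos x -0.01 y -178.82 z 0.01 | F 1.6 -0.7 1.4 T -0.09 0.12 0.04 off 0.00 0.00 gap 11.4
k -175.0 t 28.31 pos x 0.12 y -174.81 z -0.00 | F 0.1 0.2 1.4 T -0.14 0.11 0.00 off 0.11 0.00 gap 11.1
k -171.0 t 28.62 pos x 0.10 y -170.79 z 0.01 | F 0.6 -0.3 1.2 T -0.14 0.03 0.05 off 0.11 0.00 gap 10.9
k -167.0 t 28.93 pos x 0.12 y -166.83 z 0.02 | F 0.4 0.1 1.7 T -0.13 0.06 0.02 off 0.11 0.00 gap 11.3
k -163.0 t 29.23 pos x 0.10 y -162.82 z 0.13 | F 0.3 0.5 0.7 T -0.07 0.07 0.01 off 0.11 0.12 gap 11.2
k -159.0 t 29.54 pos x 0.11 y -158.80 z 0.13 | F -0.3 0.2 0.6 T -0.16 0.07 0.04 off 0.11 0.12 gap 10.6
k -155.0 t 29.85 pos x 0.11 y -154.82 z 0.13 | F -0.2 -0.0 1.6 T -0.11 0.09 -0.01 off 0.11 0.12 gap 11.1
k -151.0 t 30.16 pos x 0.11 y -150.85 z 0.24 | F 0.0 0.4 0.1 T -0.10
[... 266 characters left out ...]
.11 y -138.85 z 0.23 | F -0.0 1.1 0.4 T -0.06 0.01 0.00 off 0.11 0.23 gap 11.7
k -135.0 t 31.39 pos x 0.11 y -134.82 z 0.22 | F -0.7 -0.3 1.4 T -0.15 0.11 -0.03 off 0.11 0.23 gap 11.1
k -131.0 t 31.70 pos x 0.10 y -130.83 z 0.22 | F -0.1 0.2 0.8 T -0.14 0.09 0.03 off 0.11 0.23 gap 11.0
k -127.0 t 32.01 pos x 0.08 y -126.83 z 0.23 | F -0.1 -0.1 0.5 T -0.15 0.10 -0.03 off 0.11 0.23 gap 11.0
k -123.0 t 32.32 pos x 0.09 y -122.83 z 0.22 | F 0.0 0.6 0.1 T -0.11 0.08 -0.00 off 0.11 0.23 gap 10.8
k -119.0 t 32.62 pos x 0.12 y -118.83 z 0.23 | F 0.3 -0.3 0.6 T -0.14 0.06 0.03 off 0.11 0.23 gap 11.3
k -118.0 t 32.88 pos x 0.13 y -118.01 z 0.24 | F 0.7 0.2 1.4 T -0.13 0.08 -0.04 off 0.11 0.23 gap 11.3
```

```bash
python3 -c "
from ins import *
k=run(-118,-98,2,20,rate=15)
"
```

```text
k -116.0 t 33.16 pos x 0.12 y -115.91 z 0.24 | F 0.3 -0.6 0.0 T -0.11 0.07 0.06 off 0.11 0.23 gap 11.2
k -114.0 t 33.44 pos x 0.11 y -113.88 z 0.28 | F 0.5 -0.8 0.1 T -0.07 0.03 -0.04 off 0.11 0.23 gap 11.0
k -112.0 t 33.73 pos x 0.12 y -111.91 z 0.24 | F 0.7 -0.7 0.8 T -0.13 0.04 0.02 off 0.11 0.23 gap 10.8
k -110.0 t 34.01 pos x 0.08 y -109.86 z 0.24 | F 0.3 -1.1 0.9 T -0.10 0.14 0.04 off 0.11 0.23 gap 11.0
k -108.0 t 34.29 pos x 0.10 y -107.99 z 0.26 | F 0.2 -2.3 1.8 T -0.27 0.10 0.02 off 0.11 0.23 gap 11.1
k -106.0 t 34.58 pos x 0.13 y -106.17 z 0.33 | F 0.6 -4.6 1.6 T -0.68 0.13 0.10 off 0.11 0.36 gap 10.9
k -104.0 t 34.86 pos x 0.12 y -104.37 z 0.43 | F -0.2 -5.5 1.7 T -0.84 0.07 0.03 off 0.11 0.46 gap 11.2
k -102.0 t 35.14 pos x 0.17 y -102.71 z 0.57 | F 0.4 -7.7 1.3 T -1.06 0.12 0.02 off 0.11 0.58 gap 11.1
k -100.0 t 35.42 pos x 0.19 y -101.00 z 0.55 | F 0.2 -9.6 1.6 T -1.35 0.14 0.09 off 0.11 0.58 gap 11.1
k -98.0 t 35.71 pos x 0.22 y -99.31 z 0.68 | F -0.3 -11.0 1.3 T -1.64 0.12 -0.02 off 0.11 0.69 gap 11.0
```

```bash
python3 -c "
from ins import *
k=run(-98,-86,1,22,rate=12,gain=0.0)
"
```

```text
k -97.0 t 35.96 pos x 0.25 y -98.58 z 0.67 | F 0.4 -12.3 1.3 T -1.80 0.14 0.05 off 0.11 0.69 gap 10.6
k -96.0 t 36.21 pos x 0.28 y -97.78 z 0.65 | F 0.5 -12.9 2.1 T -1.93 0.11 0.09 off 0.11 0.69 gap 11.3
k -95.0 t 36.46 pos x 0.30 y -96.93 z 0.66 | F -0.9 -14.2 1.0 T -2.07 0.12 0.13 off 0.11 0.69 gap 11.2
k -94.0 t 36.71 pos x 0.31 y -96.03 z 0.67 | F -1.0 -14.3 0.6 T -2.15 0.11 0.06 off 0.11 0.69 gap 10.9
k -93.0 t 36.96 pos x 0.33 y -95.04 z 0.71 | F 0.8 -15.4 1.1 T -2.20 0.11 0.07 off 0.11 0.69 gap 11.2
k -92.0 t 37.21 pos x 0.33 y -94.14 z 0.70 | F 0.8 -15.2 1.4 T -2.28 0.13 0.06 off 0.11 0.69 gap 11.1
k -91.0 t 37.46 pos x 0.36 y -93.82 z 0.72 | F -0.2 -18.1 1.5 T -2.76 0.20 0.04 off 0.11 0.69 gap 11.0
k -90.0 t 37.71 pos x 0.38 y -93.75 z 0.70 | F -1.5 -23.9 1.2 T -3.50 0.25 0.11 off 0.11 0.69 gap 11.0
STOP
```

The drag plateaued at about 15 N. The pin then stopped at -93.8 mm (expected -93) and the force rose to 24 N, which looks seated. One more small step should confirm it, then I'll look before releasing.

```bash
python3 -c "
from ins import *
k=run(-90,-89.2,0.8,40,rate=10,gain=0.0)
im,d=bot.capture('wrist'); cv2.imwrite('pics/w9.png',im[:,:,::-1])
im,d=bot.capture('side'); cv2.imwrite('pics/s9.png',cv2.resize(im[110:250,230:430],None,fx=4,fy=4,interpolation=cv2.INTER_CUBIC)[:,:,::-1])
"
```

```text
k -89.2 t 37.96 pos x 0.38 y -93.67 z 0.69 | F -2.2 -27.8 2.3 T -4.09 0.36 0.06 off 0.11 0.69 gap 11.2
```

View pics/w9.png

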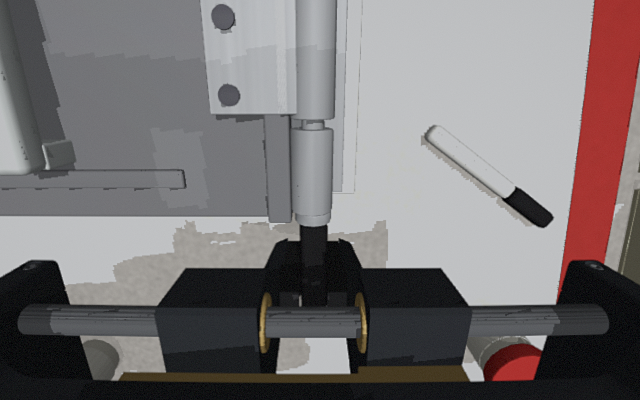

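The shoulder at (313,216) sits flush on the knuckle's end, with no gap visible. I'll relax the push, let go, lift straight up and check.

```bash
python3 -c "
from ins import *
k=run(-93.0,-92.3,0.7,40,rate=10,gain=0.0)
bot.command_gripper(0.32)
s=bot.read_state(); print(s['t'],s['wrist_force'],s['tool_pos']-H)
P=s['tool_pos']
bot.movel(P+[0,0,30],rate=60); bot.movel(P+[0,0,120],rate=200)
bot.movel([560,-10,300],rate=250); bot.pause(.2)
im,d=bot.capture('wrist'); cv2.imwrite('pics/w10.png',im[:,:,::-1]); p=bot.camera_params('wrist'); np.savez('w10.npz',im=im,d=d,R=p['R'],t=p['t'])
print(bot.read_state()['t'],bot.read_state()['wrist_force'])
"
```

```text
k -92.3 t 38.52 pos x 0.34 y -93.91 z 0.69 | F -0.2 -11.3 1.1 T -1.78 0.07 0.06 off 0.11 0.69 gap 10.5
38.9583 [-0.20025646 -0.39648466  0.10858656] [-11.92028012 -91.15804566   0.69654604]
40.9917 [ 0.15789624 -0.73065045  0.61023206]
```

View pics/w10.png

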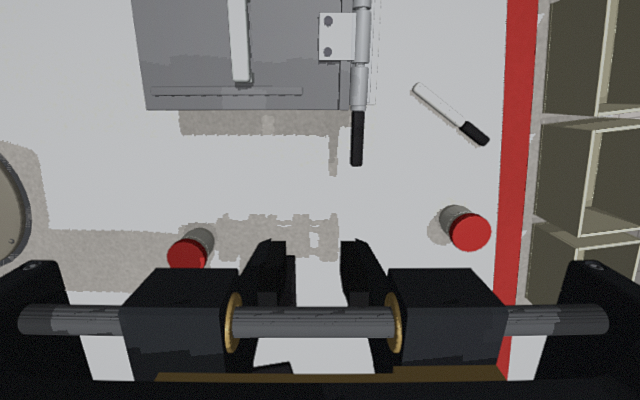

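```bash
python3 -c "
from ins import *
bot.move_to([600,75,290],down(th)); bot.pause(.2)
im,d=bot.capture('wrist'); p=bot.camera_params('wrist')
cv2.imwrite('pics/w11.png',cv2.resize(im[60:260,200:440],None,fx=3,fy=3,interpolation=cv2.INTER_CUBIC)[:,:,::-1])
K=cloud(p,d); x=(K-H)@ex; y=(K-H)@ey; z=K[:,2]
m=(abs(x)<12)&(z>112)&(z<130)&(abs(y)<140)
for a in range(-124,80,4):
    q=m&(y>=a)&(y<a+4)
    if q.sum()>5: print(a,round(np.percentile(z[q],95),1),round(np.ptp(x[q]),1),end='; ')
im,d=bot.capture('top'); cv2.imwrite('pics/t11.png',cv2.resize(im[100:300,100:500],None,fx=2,fy=2)[:,:,::-1])
print(bot.read_state()['t'])
"
```

```text
-124 122.1 9.8; -120 121.9 11.9; -116 122.1 11.8; -112 122.1 11.8; -108 122.1 11.7; -104 122.2 11.7; -100 122.0 10.8; -96 122.3 11.9; -92 122.0 11.8; -88 122.0 11.8; -84 122.1 11.7; -80 122.7 11.6; -76 122.0 11.7; -72 122.4 11.5; -68 123.5 16.6; -64 124.1 16.7; -60 123.6 17.9; -56 123.9 17.8; -52 124.1 17.7; -48 123.7 17.6; -44 124.1 17.5; -40 123.6 17.4; -36 123.6 17.3; -32 124.3 17.2; -28 123.3 17.5; -24 123.6 18.2; -20 124.1 18.2; -16 123.6 18.1; -12 123.8 17.9; -8 123.8 17.8; -4 124.2 17.8; 0 124.2 19.0; 4 124.2 18.9; 8 124.0 18.7; 12 123.8 18.7; 16 123.8 18.6; 20 123.2 18.5; 24 123.7 18.5; 28 123.7 18.3; 32 123.6 18.2; 36 123.9 18.2; 40 124.2 18.1; 44 123.5 17.9; 48 123.6 17.8; 52 124.2 17.8; 56 123.8 18.9; 60 119.9 13.2; 64 119.5 12.1; 68 118.7 2.7; 41.7583
```

View pics/w11.png

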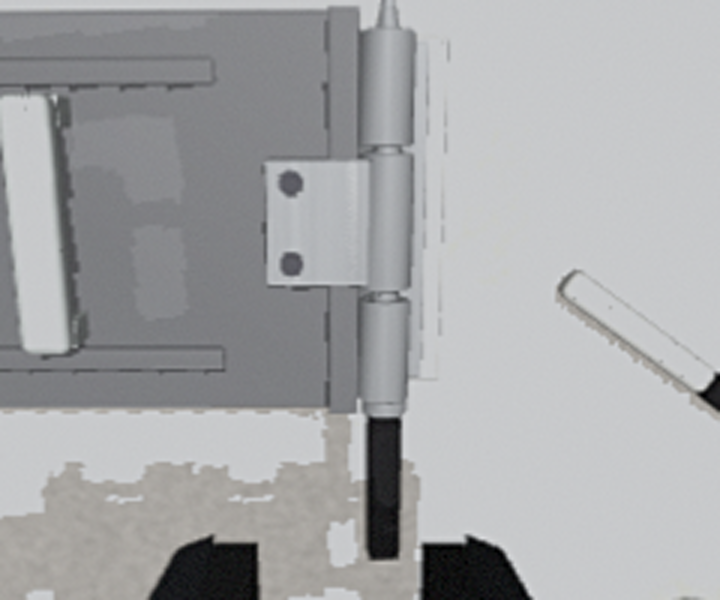

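View pics/t11.png

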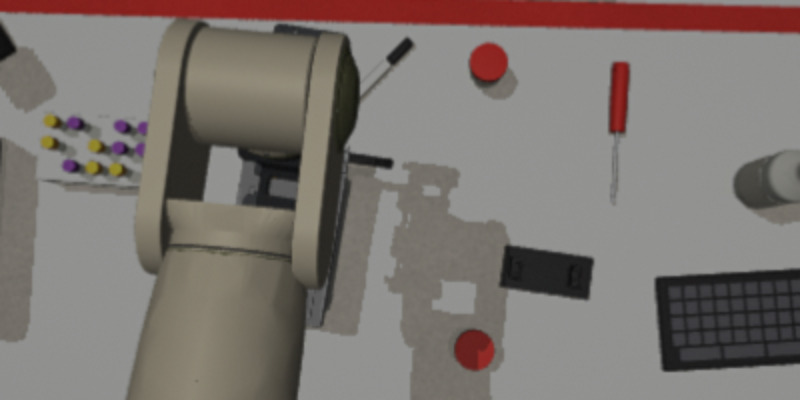

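The shoulder is flush on the near knuckle (crop (385,408)) and the tip sticks out about 10 mm past the far knuckle (crop (390,15)), as it should when home. The bystanders have not moved and the robot is clear.

```bash
python3 -c "
from h import *
bot.hand_in(); print(bot.read_state()['t'])"
```

```text
the job is handed in; nothing more can be done
the job is handed in; nothing more can be done
```

The lid is back against the hinge block, the pin is through all three knuckles with its shoulder home, and the job was handed in at about 42 s of the 72 s allowed.

- **Lid:** I gripped the grab bar and pulled the lid back about 30.7 mm. It stopped cleanly, and I re-checked the stop with about 16 N. Afterwards the three knuckles were in line to about 0.3 mm by depth fit. I raised the tool slightly to cut the drag, which briefly carried the lid's weight and probably lifted it a few tenths of a millimetre. I set it back on the rim before the second stop check.
- **Pin:** I took it from the rest and inserted it from the rest side. It went in with almost no side force. The pad drag climbed to about 15 N and levelled off. At -93.8 mm along the hinge (nominal -93) the motion stopped, and the push rose to about 28 N with no real further travel. I relaxed the push and let go.
- **Last checks:** The shoulder is flush on the first knuckle with no gap visible. The tip shows about 10–11 mm beyond the far knuckle, as expected when home. The bystanders in view had not moved, and the gripper was well clear.
- **Disagreement:** The wrist camera and the felt positions differed by up to 2 mm along x, and I used the felt positions.

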